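# Seat the plate board on the shaker and shut its catch

### The arm

A 6-joint arm with a two-finger parallel gripper is mounted at the origin on a cart in front of the work surface, level with it; the furniture and walls round the work are solid. World frame = base frame: x ahead of the robot, y to its left, z up, the work surface at z = 0. Lengths are in mm, angles in rad, forces in N, time in s.
With the tool pointing down it reaches from about 350 to 950 mm from the base axis. Payload 17.4 kg.
Tool frame: the origin (TCP) lies midway between the tips of the shut fingers; the grasp point (between the pads) lies 19 mm behind it; y points along the fingers, x is the direction in which the jaws open and shut, and the axes are right-handed (so a half turn about y gives the same grasp; the last joint's range is limited). The gripper opens to 93 mm and grips with 3 to 60 N. Pads are 15 mm wide; open, the fingers measure 128 mm over their backs; the gripper's body (75 mm by 188 mm) begins 65 mm behind the grasp point.
Start: joints at [-1.287, 0.116, 1.442, -0, 1.584, -0.038], TCP at [213.476, -640.36, 218.646] pointing down, gripper open.
Joint ranges: [-2.83, 2.83], [-0.83, 2.19], [0.07, 2.5], [-1.14, 4.28], [0.01, 3], [-2.97, 2.97]. Speed limits (rad/s): [1.89, 1.89, 2.22, 3.14, 3.14, 3.14].

### API

Orientations are given as a rotation vector (axis times angle).
In Python, from station import r, vision gives the robot as it stands. The module is installed in compiled form; this text tells all that it offers.
- The arm moves only by the tool carry_out, never from a script. Its argument "moves" is a list of rows, each a list of 2 entries, a list of its own where there are three numbers: the shift along the tool's x, y, z in mm, then the turn about the tool's y in degrees. A call has exactly 8 rows; each row shifts and turns the pose as measured when the row begins, along the tool's axes as they then stand; what a row does not reach is not made up. A row lasts 1/12 s, in which the tool goes at most 41.7 mm and 7.16 degrees, less where a joint would pass 70% of its speed; a pose out of reach is approached as far as the arm can. A call is refused whole if a number of a shift passes 41.7 or a number of a turn 7.16, either way. A call with a gripper value outside its range is refused whole. "claw" is the closure, from 0 (fully open) to 1 (shut), set as the call begins (left out, the last holds). The fingers move at their own pace and stop on an object; "grip_force" is the grip in N (left out, the last holds). Time passes only in rows, so rows that do not move let the fingers close, or fill a call up. It gives the time, the measured TCP pose, the force and the opening at its end, in the units of the state.
- r.get_obs(): the state, without advancing time (a new reading comes with each control period).
- vision.camera(name): name is "side" or "top"; returns (picture, depth): 400x640x3 uint8, red, green, blue; 400x640 float32, mm along the optical axis (not along the pixel's ray), 0 where there is no reading.
- vision.camera_model(name): a dict with "fx", "fy", "cx", "cy" (pixels), "world_from_camera" (4x4, takes a point from camera to world coordinates). Camera axes: x right, y down, z forward; pixel columns grow to the right and rows downward; lengths in mm; the calibration is good to about 2 mm. A picture is of the moment at which its call begins. camera_model takes no time and is no camera call.
- r.close_job(): hands the job in, once; it reports no verdict.
The state is a dict: "clock": time; "joint_pos": joint angles; "joint_velocities": joint speeds; "joint_torque": joint torques, N m; "position": TCP position; "ee_rot": TCP orientation; "wrist_force": force on the tool from outside, world axes, zero at the start; "ft_torque": the same for the moment, N m; "finger_gap": opening from 0.0 (shut) to 1.0 (fully open).
Only numpy, scipy, OpenCV 4.12 (cv2) and the standard library are available. Lean on these libraries where they do the work, as an engineer would, in place of code of your own. Each camera call takes 0.05 s, during which the arm holds its last target.

### The job

Get the well plate ready for shaking: with a fingertip on the upright lip of its board, push the board along the shaker's rails, away from you, until you feel its feet drop into the locating notches. Then push the black knob of the retaining catch round until the catch lies straight across the board's edge. Do not lift the board, keep the plate seated in its nest, and leave the bottle, vials, dish and lid around the shaker where they are.

Things in the scene. Friction and masses are not known exactly. Their poses are not given: they have to be found in the camera images.
- shaker: Fixed bench-top orbital shaker: white housing, control nose towards the robot (x -178 to -108 mm, under 55 mm high), aluminium platform 280 x 214 mm, top 68 mm above the worktop. Origin on the worktop under the platform's centre; x along the two steel rails, away from the robot; y left. Each rail: a ledge 8 mm high, 68 mm from the centre line, and outside it a flange 22 mm high
- board: Loose black plastic board, 145 (along the rails) x 150 x 8 mm, 0.2 to 0.45 kg, on four corner feet 10 mm high that ride on the ledges. Origin at its centre, level with the feet's underside, 18 mm below the board's top; x like the shaker's. Origin 76 mm above the worktop while riding, 68 mm once the feet are in the notches. Starts 45 to 88 mm short of home; slides with 1 to 4 N
- board_home (a point): Fixed point on the shaker where the board's origin lies when all four feet are in the notches: 60 mm beyond the shaker's origin, 68 mm above the worktop. Each ledge has two notches 18 mm long and 8 mm deep, 57.5 mm before and beyond this point, for feet 14 mm long (2 mm play either way); their far walls stop the board, also against a firm push of 15 N
- push_lip (a point): Middle of the top edge of the upright lip at the board's near edge, on the lip's near face (the face to push); the lip is 50 mm wide, 4 mm thick and stands 18 mm above the board's top. The point lies 72.5 mm nearer than the board's origin and 36 mm above it
- catch (a joint): Angle (rad) of the retaining catch, a flat steel turn-button on an upright pivot left of the left rail: 0 = points to the robot along the rail (open), pi/2 = straight across rail and board edge (shut); grows as its knob goes right and away. Stops at -0.5 and 1.6; stays where left; 1.1 N at the knob turns it. Clears the board only when that is down in its notches, else strikes its side
- catch_knob (a point): Middle of the top of the upright black knob on the catch's free end: 13 mm in diameter, its upper 18 mm free to push against, top 120 mm above the worktop, 45 mm from the pivot's axis
- catch_pivot (a point): On the axis of the catch's upright pivot, at the top of the steel arm, 96 mm above the worktop; fixed on the shaker 2.5 mm beyond and 94.5 mm to the left of its origin
- plate: Clear 96-well plate, 85 (along the rails) x 127 x 14 mm, standing loose in the board's nest of 6 mm high corner ledges; origin at the centre of its underside, 22 mm beyond the board's origin and 18 mm above it
- vial_a: Loose small vial with black cap, 23 mm across, 44 mm high, on the worktop right of the shaker; origin at the centre of its foot. A bystander
- vial_b: Loose small vial with white cap, 23 mm across, 44 mm high, on the worktop right of the shaker; origin at the centre of its foot. A bystander
- brown_bottle: Loose dark brown bottle, 67 mm across, 156 mm high, on the worktop right of the shaker; origin at the centre of its foot. A bystander
- plate_lid: Loose clear plate lid, 85 x 127 x 8 mm, lying on the worktop left of the shaker; origin at the centre of its underside. A bystander
- petri: Loose round culture dish, 89 mm across, 15 mm high, on the worktop left of the shaker; origin at the centre of its underside. A bystander
Things that resemble listed ones, but are neither listed nor needed, are in the scene too. Of the things like the board, leave any that is brown or orange; of the rest the larger one is meant.

How it is judged:
By the outcome, as a careful person would: the job done as asked, in the order asked, and still so for the second after the job is handed in, with the robot touching nothing.
It also fails if it takes over 54 s, if anything falls off the work surface, if the arm or the gripper's body presses on something with over 40 N, if the wrist force passes 120 N, or if a joint passes its speed limit or range.

## Working session

There is one attempt and no reset: what is moved stays moved. The work goes in short steps, Python scripts to look and compute and a tool call to move; the robot and the scene stay as the last step left them, time stands still between calls to the robot, and variables do not carry over. Pictures are saved under pics/ and viewed, and the job is handed in when it is done.

Besides the shell and the picture viewer there is one more tool, called after "Call:" as name([rows], argument=value, ...), one row to a line, values as JSON. carry_out: Moves the arm, as the interface text tells. Its arguments: {"type":"object","properties":{"moves":{"type":"array","items":{"type":"array"}},"claw":{"type":"number"},"grip_force":{"type":"number"}},"required":["moves"]}

```bash
mkdir -p pics; cat > h.py <<'E'
import numpy as np, cv2
from station import r, vision
def snap(n,tag):
    p,d=vision.camera(n); np.savez(f'{tag}.npz',p=p,d=d); cv2.imwrite(f'pics/{tag}.png',p[:,:,::-1]); return p,d
def ray(n,u,v,z):
    m=vision.camera_model(n);T=np.array(m['world_from_camera'])
    d=T[:3,:3]@np.array([(u-m['cx'])/m['fx'],(v-m['cy'])/m['fy'],1]);o=T[:3,3]
    return o+d*(z-o[2])/d[2]
def cloud(n,d):
    m=vision.camera_model(n);T=np.array(m['world_from_camera'])
    v,u=np.mgrid[:d.shape[0],:d.shape[1]]
    P=np.stack([(u-m['cx'])/m['fx']*d,(v-m['cy'])/m['fy']*d,d],-1)
    return P@T[:3,:3].T+T[:3,3]
def proj(n,X):
    m=vision.camera_model(n);T=np.linalg.inv(np.array(m['world_from_camera']))
    c=T[:3,:3]@np.array(X)+T[:3,3]; return m['fx']*c[0]/c[2]+m['cx'],m['fy']*c[1]/c[2]+m['cy']
E
python3 - <<'E'
from h import *
for n in('side','top'):
    snap(n,n+'0'); print(np.round(vision.camera_model(n)['world_from_camera'],3))
o=r.get_obs();print({k:np.round(v,3) for k,v in o.items()})
E
```

```text
[[ 9.99000e-01  1.80000e-02 -3.40000e-02  5.79727e+02]
 [ 3.70000e-02 -6.39000e-01  7.68000e-01 -8.73814e+02]
 [-8.00000e-03 -7.69000e-01 -6.40000e-01  8.22822e+02]
 [ 0.00000e+00  0.00000e+00  0.00000e+00  1.00000e+00]]
[[-1.00000e-03 -9.96000e-01  8.80000e-02  4.62945e+02]
 [-1.00000e+00  2.00000e-03  1.30000e-02 -1.85600e+00]
 [-1.40000e-02 -8.80000e-02 -9.96000e-01  1.28122e+03]
 [ 0.00000e+00  0.00000e+00  0.00000e+00  1.00000e+00]]
{'clock': np.float64(0.1), 'joint_pos': array([-1.287,  0.116,  1.442,  0.   ,  1.584, -0.038]), 'joint_velocities': array([-0.001, -0.001, -0.   , -0.   ,  0.002,  0.   ]), 'joint_torque': array([ 3.0000e-03, -7.2289e+01, -6.2386e+01,  7.8000e-02,  2.3000e-02,
       -0.0000e+00]), 'position': array([ 213.412, -640.189,  217.983]), 'ee_rot': array([-1.344,  0.97 , -0.968]), 'wrist_force': array([ 0.407,  0.087, -0.49 ]), 'ft_torque': array([-0.021, -0.04 , -0.006]), 'finger_gap': np.float64(1.002)}
```

View pics/top0.png

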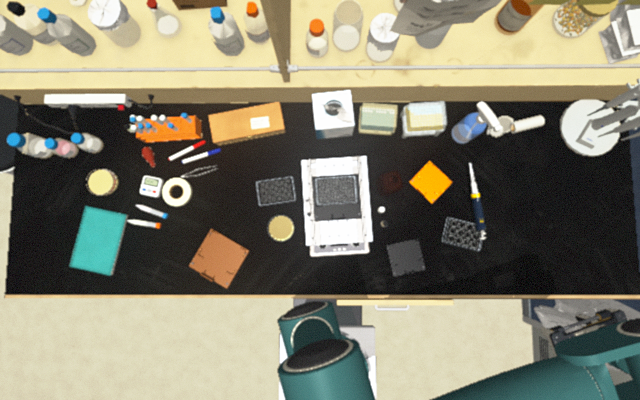

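View pics/side0.png

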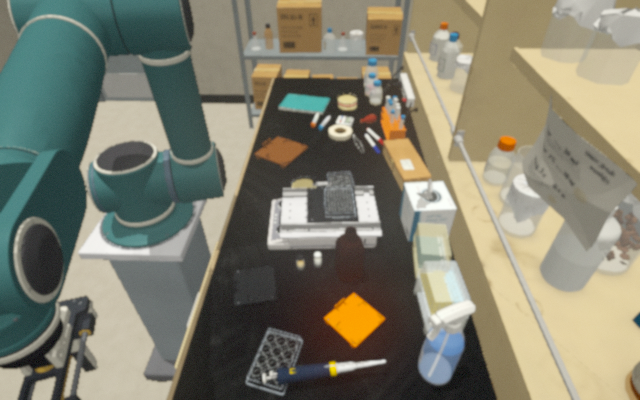

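```bash
python3 - <<'E'
from h import *
from scipy.spatial.transform import Rotation as R
o=r.get_obs();M=R.from_rotvec(o['ee_rot']).as_matrix();print(M.round(3))
E
```

```text
[[ 0.316 -0.     0.949]
 [-0.949  0.001  0.316]
 [-0.001 -1.     0.   ]]
```

The top view shows the shaker at about (337,205), with a black board on it carrying the plate at (336,190). Candidates for the board are:
- the black board on the shaker, top (337,190)
- a loose dark square on the worktop, top (406,258)
- an orange square, top (431,182)
- a brown board, top (220,258)

The shaker one is my choice; I'll check it in a crop.

```bash
python3 - <<'E'
from h import *
p=np.load('top0.npz')['p'];c=p[145:270,285:445,::-1];cv2.imwrite('pics/ct.png',cv2.resize(c,None,fx=4.8,fy=4.8,interpolation=cv2.INTER_CUBIC))
p=np.load('side0.npz')['p'];c=p[160:300,225:395,::-1];cv2.imwrite('pics/cs.png',cv2.resize(c,None,fx=4.2,fy=4.2,interpolation=cv2.INTER_CUBIC))
for n in('top','side'):
  m=vision.camera_model(n);print({k:m[k] for k in('fx','fy','cx','cy')})
E
```

```text
{'fx': 373.85181790923593, 'fy': 373.85181790923593, 'cx': 321.77099241561757, 'cy': 199.7064973573421}
{'fx': 384.18752168987993, 'fy': 384.18752168987993, 'cx': 319.7075369834053, 'cy': 195.79606835902217}
```

View pics/ct.png

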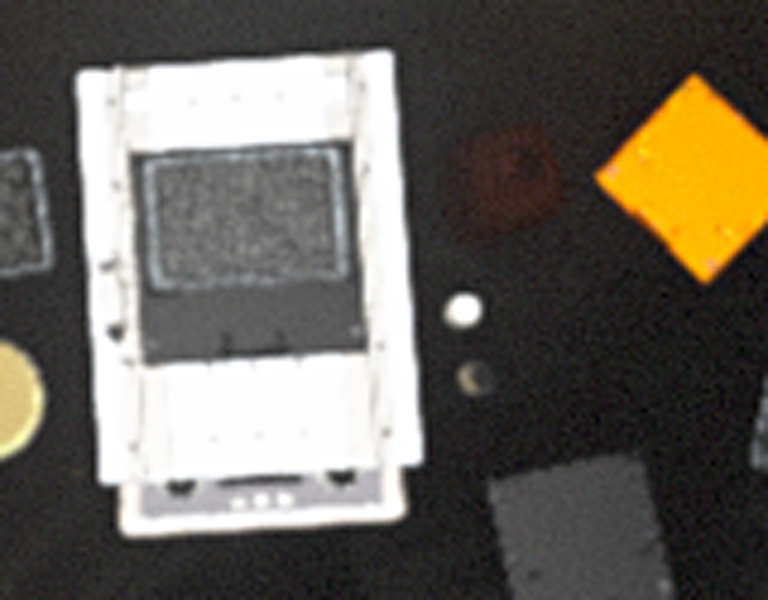

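View pics/cs.png

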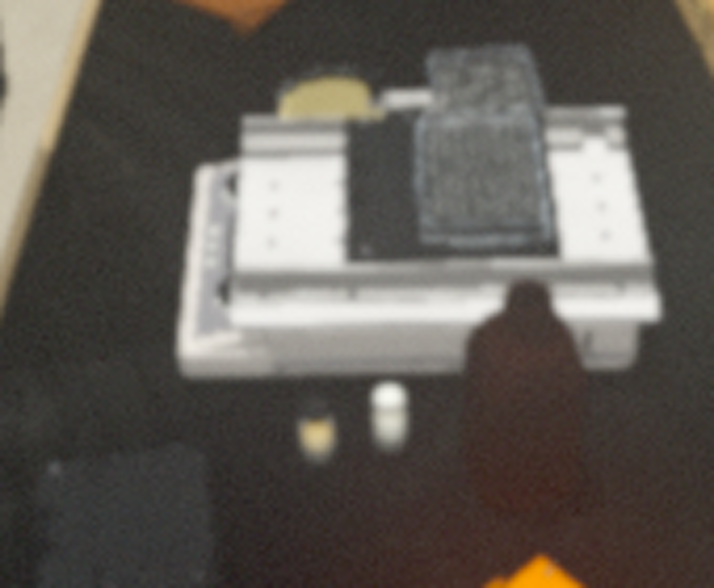

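The crop confirms a black board riding on the shaker with the plate on its far part. Its near edge runs from crop (145,363) to (366,350), with the lip at about (253,345) and the knob at about (116,330). The grey square at crop (580,530) lies on the worktop and is the look-alike. Next I'll measure.

```bash
python3 - <<'E'
from h import *
f=lambda u,v:(285+(u+.5)/4.8-.5,145+(v+.5)/4.8-.5)
def P(name,z,pts):
    X=np.array([ray('top',*f(*q),z) for q in pts]);print(name,X[:,:2].round(1).tolist(),'c',X.mean(0).round(1));
    fl,fr,nr,nl=X
    for a,b in((nl,fl),(nr,fr)):
        d=b-a;print('  ax',np.degrees(np.arctan2(d[1],d[0])).round(2),np.linalg.norm(d).round(1))
    for a,b in((fr,fl),(nr,nl)):
        d=b-a;print('  lat',(np.degrees(np.arctan2(d[1],d[0]))-90).round(2),np.linalg.norm(d).round(1))
P('plat',68,[(77,72),(393,50),(424,465),(100,483)])
P('board',94,[(133,155),(350,143),(366,350),(145,363)])
P('plate',108,[(146,158),(337,147),(349,275),(155,290)])
for n,q,z in(('knob',(116,330),120),('pivot',(108,266),96),('lip near',(255,357),112),('lipL',(226,335),112),('lipR',(280,335),112)):
    print(n,ray('top',*f(*q),z).round(1))
# depth checks
C=cloud('top',np.load('top0.npz')['d'])
for q in((250,220),(253,320),(253,345),(253,400),(116,330)):
    u,v=map(round,f(*q));print(q,C[v,u].round(1))
p=np.load('top0.npz')['p'];c=p[190:240,300:375,::-1];cv2.imwrite('pics/ct2.png',cv2.resize(c,None,fx=10,fy=10,interpolation=cv2.INTER_CUBIC))
E
```

```text
plat [[703.3, 83.9], [717.8, -132.6], [435.2, -150.1], [423.3, 67.4]] c [569.9 -32.9  68. ]
  ax 3.39 280.5
  ax 3.54 283.1
  lat 3.82 217.1
  lat 3.12 217.8
board [[641.8, 44.4], [649.5, -100.4], [511.3, -109.7], [503.0, 36.3]] c [576.4 -32.3  94. ]
  ax 3.34 139.1
  ax 3.83 138.4
  lat 3.02 145.1
  lat 3.27 146.3
plate [[637.7, 35.3], [644.6, -90.7], [559.9, -97.8], [550.3, 29.3]] c [598.1 -31.  108. ]
  ax 3.9 87.6
  ax 4.79 85.0
  lat 3.15 126.2
  lat 4.31 127.5
knob [523.5  54.3 120. ]
pivot [567.2  60.9  96. ]
lip near [506.2 -35.9 112. ]
lipL [520.5 -17.  112. ]
lipR [520.5 -52.2 112. ]
(250, 220) [599.3 -34.5  94.4]
(253, 320) [532.1 -34.1  95.6]
(253, 345) [516.5 -34.2  89.3]
(253, 400) [478.6 -34.7  67.1]
(116, 330) [524.7  53.7 118.3]
```

View pics/ct2.png

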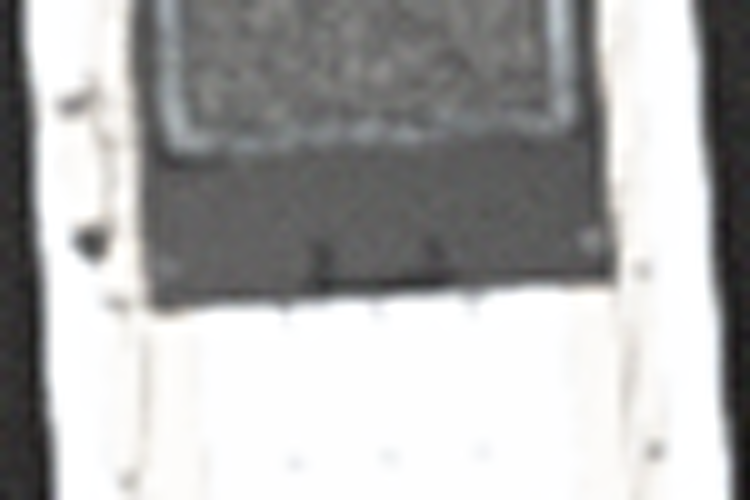

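Call:
carry_out([
  [[-30, 0, 27], 0],
  [[-30, 0, 27], 0],
  [[-30, 0, 27], 0],
  [[-30, 0, 27], 0],
  [[-30, 0, 27], 0],
  [[-30, 0, 27], 0],
  [[-30, 0, 27], 0],
  [[-30, 0, 27], 0],
], claw=1, grip_force=20)

```text
clock: 0.77
position: [341.8, -338.2, 212.1]
ee_rot: [-1.337, 0.982, -0.968]
wrist_force: [1.5, 0.4, -0.0]
finger_gap: 0.476
```

Call:
carry_out([
  [[-30, 0, 27], 0],
  [[-30, 0, 27], 0],
  [[-30, 0, 27], 0],
  [[-30, 0, 27], 0],
  [[-30, 0, 27], 0],
  [[-30, 0, 27], 0],
  [[-30, 0, 27], 0],
  [[-15, 0, 13], 0],
])

```text
clock: 1.43
position: [465.1, -48.1, 213.3]
ee_rot: [-1.336, 0.981, -0.969]
wrist_force: [-0.5, -0.8, 0.2]
finger_gap: 0.002
```

Call:
carry_out([
  [[0, 0, 0], 5],
  [[0, 0, 0], 5],
  [[0, 0, 0], 5],
  [[0, 0, 0], 0],
  [[0, 0, 0], 0],
  [[0, 0, 0], 0],
  [[0, 0, 0], 0],
  [[0, 0, 0], 0],
])

```text
clock: 2.1
position: [465.7, -42.2, 211.5]
ee_rot: [-1.232, 1.176, -1.157]
wrist_force: [-0.6, 0.5, 0.5]
finger_gap: 0.007
```

```bash
cat >> h.py <<'E'
from scipy.spatial.transform import Rotation as R
def to(x,y,z):
    o=r.get_obs();M=R.from_rotvec(o['ee_rot']).as_matrix();d=M.T@(np.array([x,y,z])-o['position'])
    print('pos',o['position'].round(1),'t',o['clock'],'toolz yaw',np.degrees(np.arctan2(M[1,2],M[0,2])).round(2),'F',o['wrist_force'].round(1),'gap',o['finger_gap'],'tilt',M[2].round(3));print('tool shift',d.round(1))
E
python3 -c "
from h import *
to(475,-38.7,97)
snap('side','s1');snap('top','t1')"
```

```text
pos [465.7 -42.2 211.5] t 2.1 toolz yaw 3.27 F [-0.6  0.5  0.5] gap 0.006610154470317283 tilt [-0.01  -1.    -0.005]
tool shift [ -1.8 114.5  10.1]
```

View pics/s1.png

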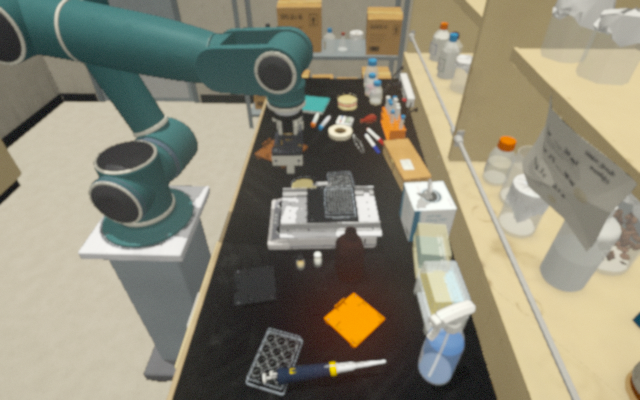

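The side view shows the shut gripper above the control nose, with its tip at (291,168), near side of the board at about (320,205). Now I'll descend, staying a little near of the lip.

Call:
carry_out([
  [[0, 25, 0], 0],
  [[-1, 25, 0], 0],
  [[-1, 25, 0], 0],
  [[0, 20, 0], 0],
  [[0, 15, 0], 0],
  [[0, 4, 0], 0],
  [[0, 0, 0], 0],
  [[0, 0, 0], 0],
])

```text
clock: 2.87
position: [465.6, -39.9, 95.1]
ee_rot: [-1.231, 1.171, -1.158]
wrist_force: [0.3, 0.2, 0.4]
finger_gap: 0.01
```

```bash
python3 -c "
from h import *
to(490,-37.7,98)
p,d=snap('side','s2');cv2.imwrite('pics/s2c.png',cv2.resize(p[140:270,240:400,::-1],None,fx=4.8,fy=4.5,interpolation=cv2.INTER_CUBIC))"
```

```text
pos [465.6 -39.9  95.1] t 2.8667 toolz yaw 3.37 F [0.3 0.2 0.4] gap 0.009667631624889476 tilt [-0.009 -1.    -0.001]
tool shift [-0.8 -2.9 24.5]
```

View pics/s2c.png

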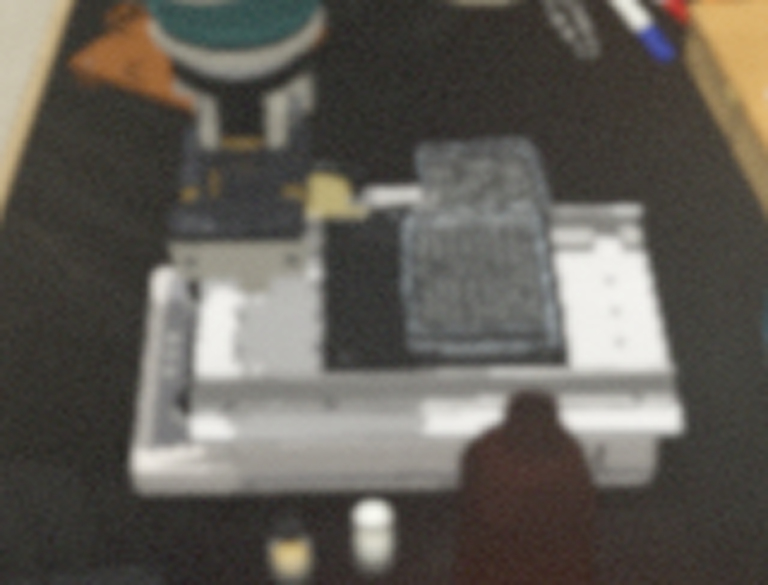

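The tip is down near the lip, at crop (240,270), clear of everything. I'll advance to contact.

Call:
carry_out([
  [[0, -3, 5], 0],
  [[-1, 0, 5], 0],
  [[0, 0, 5], 0],
  [[0, 0, 4], 0],
  [[0, 0, 4], 0],
  [[0, 0, 3], 0],
  [[0, 0, 3], 0],
  [[0, 0, 3], 0],
])

```text
clock: 3.58
position: [502.6, -37.1, 103.3]
ee_rot: [-1.228, 1.167, -1.161]
wrist_force: [-4.9, -0.8, 3.8]
finger_gap: 0.006
```

Call:
carry_out([
  [[0, 0, 3], 0],
  [[0, 0, 3], 0],
  [[0, 0, 3], 0],
  [[0, 0, 3], 0],
  [[0, 0, 3], 0],
  [[0, 0, 3], 0],
  [[0, 0, 3], 0],
  [[0, 0, 3], 0],
])

```text
clock: 4.25
position: [528.4, -35.6, 103.3]
ee_rot: [-1.23, 1.168, -1.161]
wrist_force: [-3.9, -0.3, 3.3]
finger_gap: 0.008
```

```bash
python3 -c "
from h import *
to(520,-35.9,98)
p,d=snap('top','t2');cv2.imwrite('pics/t2c.png',cv2.resize(p[145:270,285:445,::-1],None,fx=4.8,fy=4.8,interpolation=cv2.INTER_CUBIC))"
```

```text
pos [528.4 -35.6 103.3] t 4.25 toolz yaw 3.39 F [-3.9 -0.3  3.3] gap 0.00767410670655041 tilt [-0.008 -1.     0.002]
tool shift [-0.2  5.3 -8.4]
```

View pics/t2c.png

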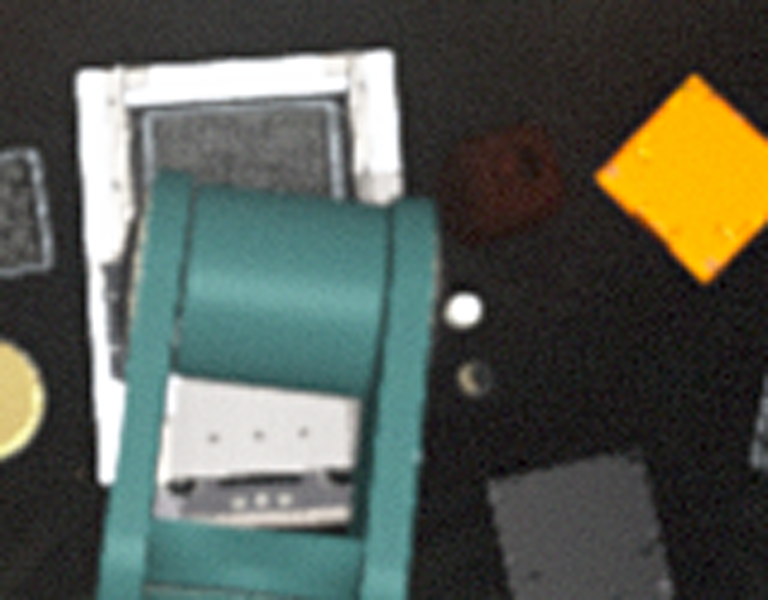

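The board has moved about 30 mm (far edge now at crop row ~98). I'll back off slightly and lower the tip, because the lip will drop 8 mm.

Call:
carry_out([
  [[0, 0, -3], 0],
  [[0, 0, -2], 0],
  [[0, 4, 0], 0],
  [[0, 3, 0], 0],
  [[0, 0, 0], 0],
  [[0, 0, 2], 0],
  [[0, 0, 2], 0],
  [[0, 0, 2], 0],
])

```text
clock: 4.97
position: [530.1, -35.4, 95.0]
ee_rot: [-1.228, 1.167, -1.161]
wrist_force: [-4.3, -0.5, 2.4]
finger_gap: 0.005
```

Call:
carry_out([
  [[0, 0, 2], 0],
  [[0, 0, 2], 0],
  [[0, 0, 2], 0],
  [[0, 0, 2], 0],
  [[0, 0, 2], 0],
  [[0, 0, 2], 0],
  [[0, 0, 2], 0],
  [[0, 0, 2], 0],
])

```text
clock: 5.63
position: [547.6, -34.3, 94.9]
ee_rot: [-1.229, 1.168, -1.161]
wrist_force: [-0.9, 0.7, -0.2]
finger_gap: 0.006
```

Call:
carry_out([
  [[0, 0, 1], 0],
  [[0, 0, 1], 0],
  [[0, 0, 1], 0],
  [[0, 0, 1], 0],
  [[0, 0, 0], 0],
  [[0, 0, 0], 0],
  [[0, 0, 0], 0],
  [[0, 0, 0], 0],
])

```text
clock: 6.3
position: [550.0, -34.3, 95.0]
ee_rot: [-1.234, 1.173, -1.158]
wrist_force: [-3.4, -0.7, 2.6]
finger_gap: 0.004
```

```bash
python3 -c "
from h import *
to(555,-35.9,98)
p,d=snap('side','s3');cv2.imwrite('pics/s3c.png',cv2.resize(p[140:270,240:400,::-1],None,fx=4.8,fy=4.5,interpolation=cv2.INTER_CUBIC))"
```

```text
pos [550.  -34.3  95. ] t 6.3 toolz yaw 3.38 F [-3.4 -0.7  2.6] gap 0.004339145776009521 tilt [-0.008 -1.    -0.004]
tool shift [ 1.9 -3.   4.9]
```

View pics/s3c.png

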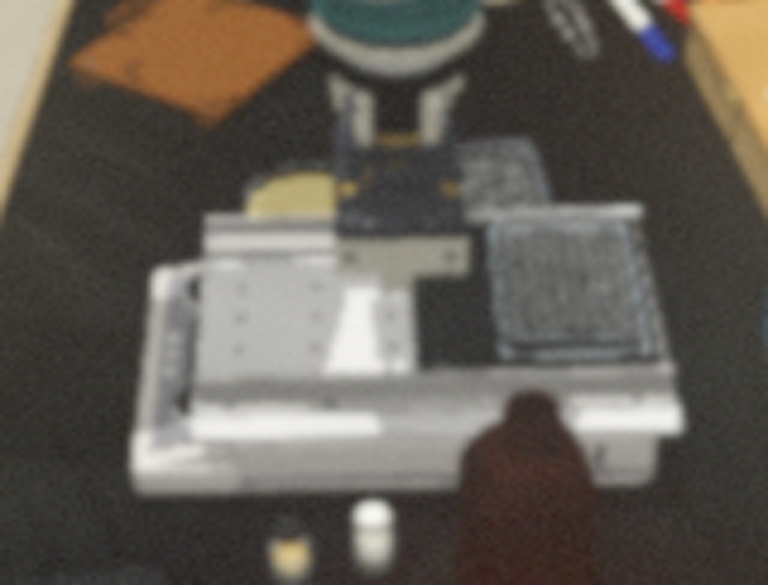

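Call:
carry_out([
  [[0, 0, 1], 0],
  [[0, 0, 1], 0],
  [[0, 0, 1], 0],
  [[0, 0, 1], 0],
  [[0, 0, 1], 0],
  [[0, 0, 1], 0],
  [[0, 0, 0], 0],
  [[0, 0, 0], 0],
])

```text
clock: 7.02
position: [549.9, -34.3, 95.2]
ee_rot: [-1.246, 1.185, -1.15]
wrist_force: [-1.2, -1.1, -0.7]
finger_gap: 0.005
```

```bash
python3 -c "
from h import *
to(555,-35.9,98)
p,d=snap('side','s4');C=cloud('side',d);C3=cloud('side',np.load('s3.npz')['d'])
for (u,v) in ((332,210),(332,216),(360,205),(355,200),(366,210)):
  print((u,v),C[v-1:v+2,u-1:u+2].reshape(-1,3).mean(0).round(1),C3[v-1:v+2,u-1:u+2].reshape(-1,3).mean(0).round(1))
"
```

```text
pos [549.9 -34.3  95.2] t 7.0167 toolz yaw 3.38 F [-1.2 -1.1 -0.7] gap 0.005079659502266894 tilt [-0.008 -1.    -0.021]
tool shift [ 1.9 -2.9  5. ]
(332, 210) [578.6 -52.3  86.3] [578.6 -52.3  86.3]
(332, 216) [578.9 -76.8  85.5] [578.9 -77.3  86. ]
(360, 205) [658.8 -37.5  94.4] [658.8 -37.8  94.7]
(355, 200) [645.2 -15.7  94.5] [645.2 -15.2  94. ]
(366, 210) [675.1 -56.7  92.8] [675.1 -56.7  92.8]
```

The board's top now reads z≈86, where it was ≈94–95 before. The tip also no longer advances when pushed, so the feet have dropped and reached the far walls. I'll back off, raise and look.

Call:
carry_out([
  [[0, 0, -6], 0],
  [[0, 0, -10], 0],
  [[0, -20, -10], 0],
  [[0, -30, -10], 0],
  [[0, -30, -20], 0],
  [[0, -10, -20], 0],
  [[0, 0, 0], 0],
  [[0, 0, 0], 0],
])

```text
clock: 7.73
position: [468.9, -39.5, 189.2]
ee_rot: [-1.245, 1.184, -1.15]
wrist_force: [0.8, 0.6, -0.5]
finger_gap: 0.004
```

Call:
carry_out([
  [[-25, 0, -15], -7],
  [[-25, 0, -15], -7],
  [[-25, 0, -15], -7],
  [[-25, 0, -15], -7],
  [[-20, 0, 0], -7],
  [[0, 0, 0], -7],
  [[0, 0, 0], -3],
  [[0, 0, 0], 0],
])

```text
clock: 8.4
position: [372.0, 63.1, 185.4]
ee_rot: [-1.501, 0.566, -0.527]
wrist_force: [0.2, 0.0, 0.4]
finger_gap: 0.007
```

```bash
python3 -c "
from h import *
to(510,70,150)
p,d=snap('top','t5');cv2.imwrite('pics/t5c.png',cv2.resize(p[145:270,285:445,::-1],None,fx=4.8,fy=4.8,interpolation=cv2.INTER_CUBIC))
p,d=snap('side','s5');cv2.imwrite('pics/s5c.png',cv2.resize(p[140:270,240:400,::-1],None,fx=4.8,fy=4.5,interpolation=cv2.INTER_CUBIC))"
```

```text
pos [372.   63.1 185.4] t 8.4 toolz yaw 49.99 F [0.2 0.  0.4] gap 0.00651292374484571 tilt [-0.023 -1.    -0.008]
tool shift [102.   32.3  94.3]
```

View pics/t5c.png

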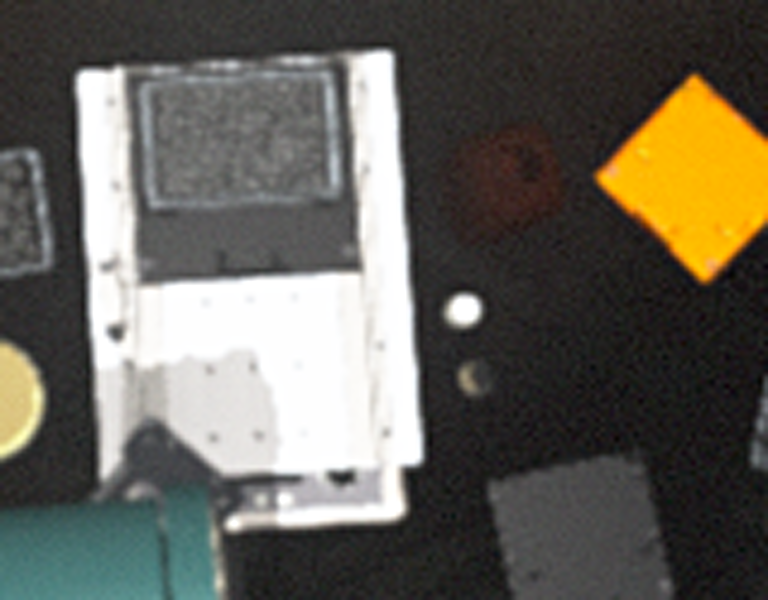

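View pics/s5c.png

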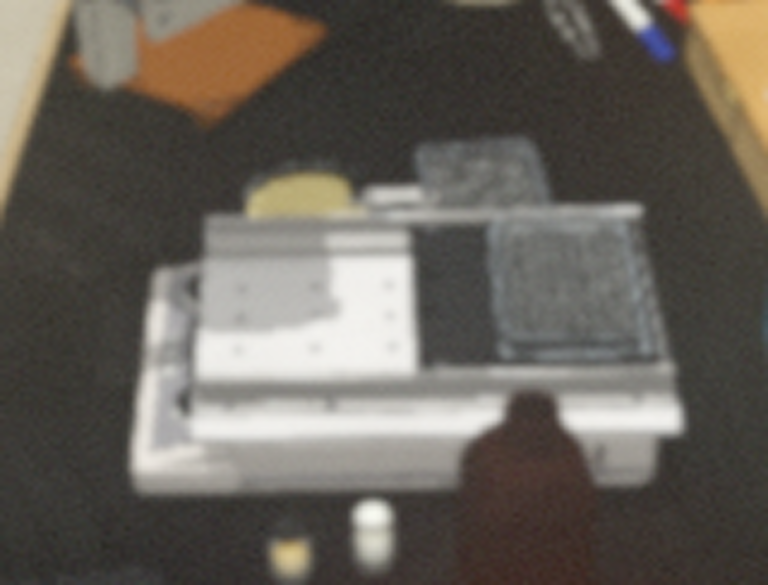

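The top crop shows the board fully forward: near edge from (140,283) to (358,270), plate square in its nest, knob untouched at (116,331), vials unmoved. My turn had the wrong sign, so I'll turn back to have the broad finger face pointing right and away.

Call:
carry_out([
  [[0, 0, 0], 7.1],
  [[0, 0, 0], 7.1],
  [[0, 0, 0], 7.1],
  [[0, 0, 0], 7.1],
  [[0, 0, 0], 7.1],
  [[0, 0, 0], 7.1],
  [[0, 0, 0], 7.1],
  [[0, 0, 0], 7.1],
])

```text
clock: 9.17
position: [373.9, 60.9, 182.0]
ee_rot: [-1.157, 1.336, -1.294]
wrist_force: [0.1, -0.4, 0.2]
finger_gap: 0.003
```

Call:
carry_out([
  [[0, 0, 0], 7.1],
  [[0, 0, 0], 7.1],
  [[0, 0, 0], 7.1],
  [[0, 0, 0], 7.1],
  [[0, 0, 0], 6],
  [[0, 0, 0], 0],
  [[0, 0, 0], 0],
  [[0, 0, 0], 0],
])

```text
clock: 9.83
position: [375.4, 58.8, 178.7]
ee_rot: [-0.777, 1.77, -1.734]
wrist_force: [0.7, 0.1, -0.6]
finger_gap: 0.008
```

```bash
python3 - <<'E'
from h import *
f=lambda u,v:(285+(u+.5)/4.8-.5,145+(v+.5)/4.8-.5)
c=np.array([569.9,-32.9]);a=np.radians(3.45);A=np.array([[np.cos(a),-np.sin(a)],[np.sin(a),np.cos(a)]])
for q,z in(((140,283),86),((358,270),86),((345,68),86),((128,72),86),((116,331),120),((108,266),96),((148,76),100),((335,70),100),((342,195),100),((152,207),100)):
    w=ray('top',*f(*q),z)[:2];print(q,w.round(1),'shaker',(A.T@(w-c)).round(1))
W=lambda x,y:c+A@np.array([x,y])
for n,x,y in(('pre',-70,115),('endpush',2.5-9.9,49.5+9.9)):print(n,W(x,y).round(1))
to(*W(-70,115),150)
E
```

```text
(140, 283) [556.7  40. ] shaker [-8.8 73.5]
(358, 270) [ 565.1 -105.6] shaker [ -9.2 -72.3]
(345, 68) [701.8 -98.2] shaker [127.7 -73.2]
(128, 72) [699.6  48.2] shaker [134.4  73.1]
(116, 331) [522.8  54.3] shaker [-41.7  89.9]
(108, 266) [567.2  60.9] shaker [ 3.  93.7]
(148, 76) [694.1  34.2] shaker [128.   59.5]
(335, 70) [697.7 -90.4] shaker [124.1 -65.1]
(342, 195) [613.7 -94.3] shaker [ 40.1 -64. ]
(152, 207) [606.1  31.6] shaker [40.  62.2]
pre [493.1  77.7]
endpush [558.9  25.9]
pos [375.4  58.8 178.7] t 9.8333 toolz yaw -43.6 F [ 0.7  0.1 -0.6] gap 0.007654402658044171 tilt [ 0.018 -0.999 -0.029]
tool shift [-95.3  25.   73. ]
```

Board centre is about +61 mm along the shaker (home is +60), and plate centre about +83 (expected +82). Both are in place. Next I'll go near-left of the knob and down to z≈107.

Call:
carry_out([
  [[-24, 6, 18], 0],
  [[-24, 6, 18], 0],
  [[-24, 6, 18], 0],
  [[-23, 7, 18], 0],
  [[0, 0, 0], 0],
  [[0, 15, 0], 0],
  [[0, 15, 0], 0],
  [[0, 0, 0], 0],
])

```text
clock: 10.5
position: [498.0, 79.2, 117.7]
ee_rot: [-0.789, 1.757, -1.721]
wrist_force: [-0.7, -0.0, -0.5]
finger_gap: 0.006
```

```bash
python3 - <<'E'
from h import *
c=np.array([569.9,-32.9]);a=np.radians(3.45);A=np.array([[np.cos(a),-np.sin(a)],[np.sin(a),np.cos(a)]])
W=lambda x,y:c+A@np.array([x,y])
o=r.get_obs();print('shaker',A.T@(o['position'][:2]-c))
to(*W(-70,115),107)
p,d=snap('side','s6');cv2.imwrite('pics/s6c.png',cv2.resize(p[140:270,240:400,::-1],None,fx=4.8,fy=4.5,interpolation=cv2.INTER_CUBIC))
E
```

```text
shaker [-65.01487737 116.21054692]
pos [498.   79.2 117.7] t 10.5 toolz yaw -42.52 F [-0.7 -0.  -0.5] gap 0.006154393394516487 tilt [ 0.015 -1.    -0.027]
tool shift [ 4.3 10.8 -2.3]
```

View pics/s6c.png

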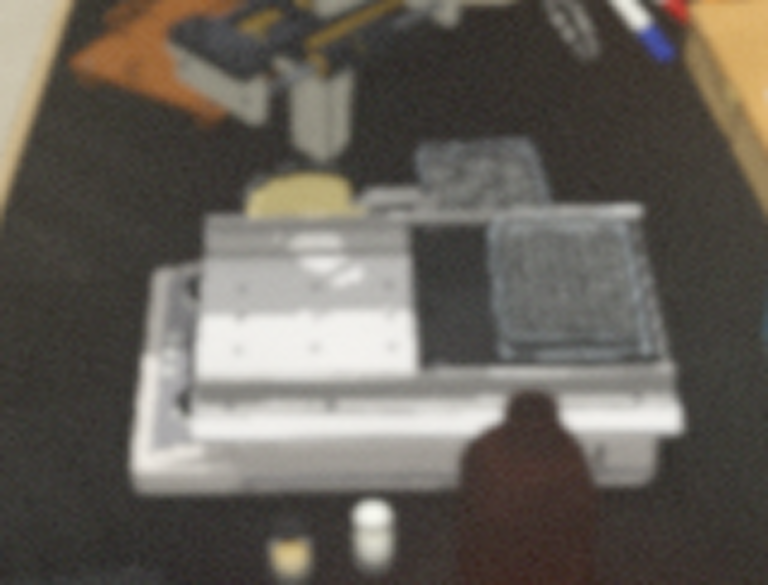

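```bash
python3 - <<'E'
from h import *
for X in((523,54.3,120),(523,54.3,102),(567,61,96),(498,79.2,117.7)):
    u,v=proj('side',X);print(X,round(u,1),round(v,1),'crop',round((u-240)*4.8),round((v-140)*4.5))
p=np.load('s6.npz')['p'];cv2.imwrite('pics/s6d.png',cv2.resize(p[165:200,285:350,::-1],None,fx=11,fy=11,interpolation=cv2.INTER_CUBIC))
E
```

```text
(523, 54.3, 120) 314.3 177.9 crop 356 170
(523, 54.3, 102) 314.3 182.6 crop 357 192
(567, 61, 96) 328.8 183.0 crop 426 194
(498, 79.2, 117.7) 306.6 173.5 crop 319 151
```

View pics/s6d.png

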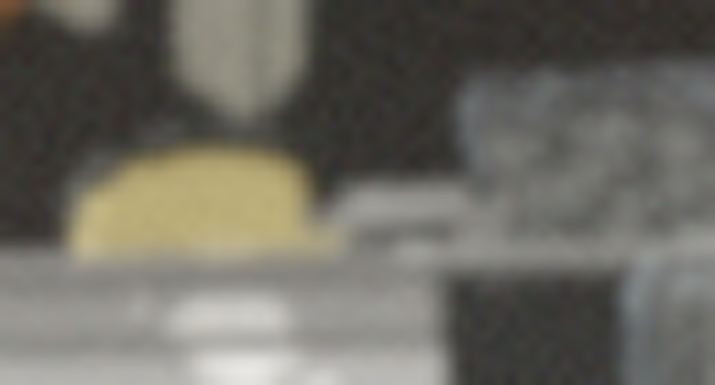

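The knob shows black against black around crop (320,140–210), in front of the dish, which matches its projected position. The fingertip, at crop (240,115), is near-left of it. Now I'll descend and push.

Call:
carry_out([
  [[3, 6, 0], 0],
  [[3, 5, 0], 0],
  [[0, 0, 0], 0],
  [[0, 0, 5], 0],
  [[0, 0, 5], 0],
  [[0, 0, 4], 0],
  [[0, 0, 3], 0],
  [[0, 0, 3], 0],
])

```text
clock: 11.22
position: [508.9, 59.5, 110.9]
ee_rot: [-0.787, 1.753, -1.719]
wrist_force: [-5.5, -0.7, 0.5]
finger_gap: 0.007
```

```bash
cat >> h.py <<'E'
c=np.array([569.9,-32.9]);a=np.radians(3.45);A=np.array([[np.cos(a),-np.sin(a)],[np.sin(a),np.cos(a)]])
W=lambda x,y:c+A@np.array([x,y])
def sh():print('shaker',(A.T@(r.get_obs()['position'][:2]-c)).round(1))
E
python3 - <<'E'
from h import *
sh();to(*W(-7.4-4,59.4-4),107)
E
```

```text
shaker [-55.3  95.9]
pos [508.9  59.5 110.9] t 11.2167 toolz yaw -42.35 F [-5.5 -0.7  0.5] gap 0.006883477923989706 tilt [ 0.013 -1.    -0.025]
tool shift [-3.3  2.4 59.7]
```

The force is mostly along the arm of the catch (its dead direction). I'll back off and look before choosing the push line.

Call:
carry_out([
  [[0, 0, -4], 0],
  [[0, 0, -4], 0],
  [[0, 0, 0], 0],
  [[0, 0, 0], 0],
  [[0, 0, 0], 0],
  [[0, 0, 0], 0],
  [[0, 0, 0], 0],
  [[0, 0, 0], 0],
])

```text
clock: 11.88
position: [503.5, 65.1, 111.8]
ee_rot: [-0.786, 1.752, -1.719]
wrist_force: [0.6, 0.7, 0.1]
finger_gap: 0.004
```

```bash
python3 - <<'E'
from h import *
sh();to(500,60,107)
p,d=snap('side','s7');cv2.imwrite('pics/s7d.png',cv2.resize(p[155:205,280:350,::-1],None,fx=11,fy=11,interpolation=cv2.INTER_CUBIC))
p,d=snap('top','t7');cv2.imwrite('pics/t7c.png',cv2.resize(p[170:260,290:380,::-1],None,fx=6.5,fy=6.5,interpolation=cv2.INTER_CUBIC))
E
```

```text
shaker [-60.4 101.8]
pos [503.5  65.1 111.8] t 11.8833 toolz yaw -42.37 F [0.6 0.7 0.1] gap 0.0038866804322814216 tilt [ 0.012 -1.    -0.024]
tool shift [6.  4.9 0.9]
```

View pics/s7d.png

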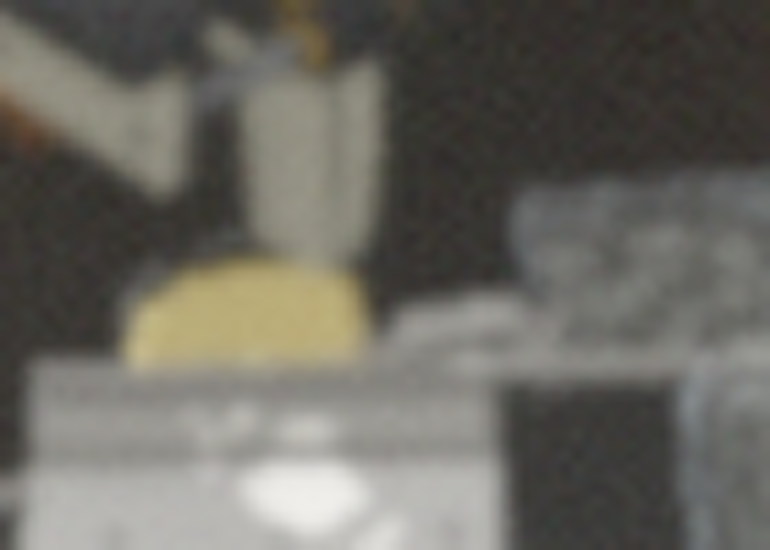

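View pics/t7c.png

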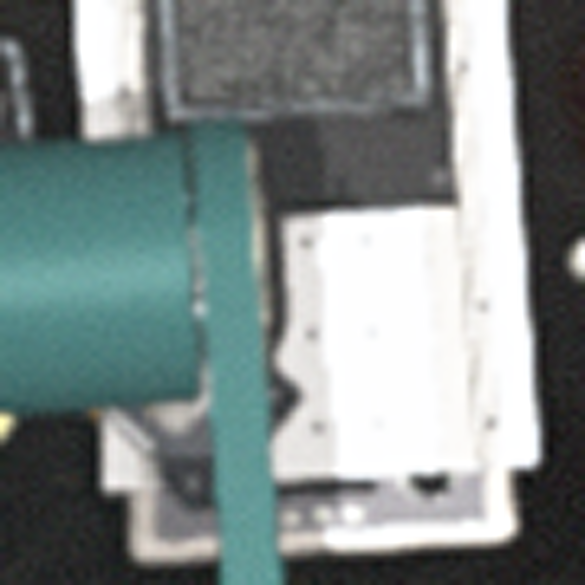

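The catch arm now looks slightly turned: its free end, at crop (390,340), is lower than before. So the push works. I'll lower the tip 6 mm for more overlap with the knob and follow the knob's arc.

Call:
carry_out([
  [[-2, 4, 0], 0],
  [[-2, 3, 0], 0],
  [[1, 0, 4], 0],
  [[1, 0, 4], 0],
  [[2, 0, 4], 0],
  [[2, 0, 4], 0],
  [[1, 0, 4], 0],
  [[1, 0, 4], 0],
])

```text
clock: 12.65
position: [519.1, 44.5, 103.0]
ee_rot: [-0.788, 1.754, -1.718]
wrist_force: [-2.5, 0.1, 0.3]
finger_gap: 0.001
```

```bash
python3 - <<'E'
from h import *
sh();to(*W(-7.4,59.4),105)
p,d=snap('side','s8');cv2.imwrite('pics/s8d.png',cv2.resize(p[155:205,280:350,::-1],None,fx=11,fy=11,interpolation=cv2.INTER_CUBIC))
E
```

```text
shaker [-46.1  80.3]
pos [519.1  44.5 103. ] t 12.65 toolz yaw -42.34 F [-2.5  0.1  0.3] gap 0.0014637837019466342 tilt [ 0.013 -1.    -0.026]
tool shift [-13.1  -3.3  41.9]
```

View pics/s8d.png

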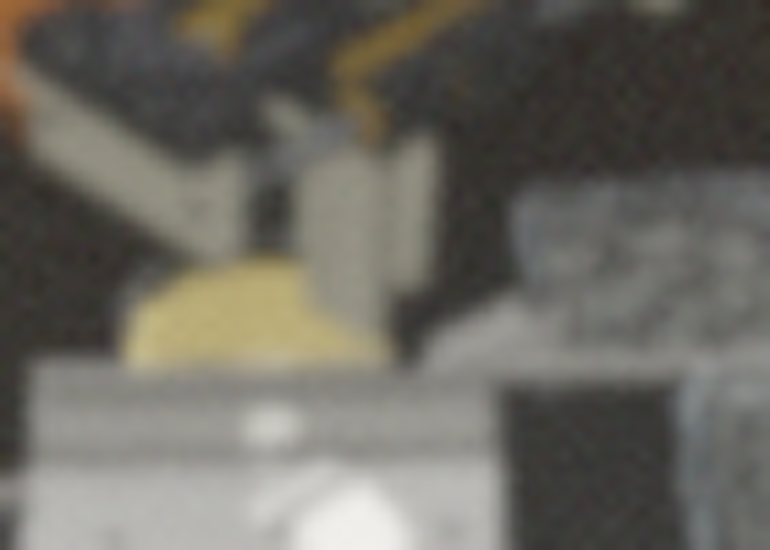

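The catch is turning: θ≈0.56, with the knob centred on the finger face. I'll continue round the arc.

Call:
carry_out([
  [[1, -1, 4], 0],
  [[0, 0, 4], 0],
  [[0, 0, 4], 0],
  [[-1, 0, 4], 0],
  [[-1, 0, 4], 0],
  [[-1, 0, 4], 0],
  [[-2, 0, 4], 0],
  [[-2, 0, 4], 0],
])

```text
clock: 13.37
position: [550.0, 24.9, 103.4]
ee_rot: [-0.786, 1.753, -1.719]
wrist_force: [-0.4, 4.9, 1.7]
finger_gap: 0.004
```

```bash
python3 - <<'E'
from h import *
sh();to(*W(-7.4,59.4),105)
E
```

```text
shaker [-16.4  58.9]
pos [550.   24.9 103.4] t 13.3667 toolz yaw -42.38 F [-0.4  4.9  1.7] gap 0.004228059863687662 tilt [ 0.012 -1.    -0.025]
tool shift [-6.8 -1.8  5.8]
```

Call:
carry_out([
  [[-2, 0, 1.5], 0],
  [[-2, 0, 1.5], 0],
  [[-1, 0, 1.5], 0],
  [[-1, 0, 1], 0],
  [[-0.5, 0, 0.5], 0],
  [[0, 0, 0], 0],
  [[0, 0, 0], 0],
  [[0, 0, 0], 0],
])

```text
clock: 14.03
position: [556.4, 27.2, 102.6]
ee_rot: [-0.799, 1.763, -1.715]
wrist_force: [-2.5, 0.3, 1.1]
finger_gap: -0.001
```

```bash
python3 - <<'E'
from h import *
sh();to(*W(-7.4,59.4),105)
p,d=snap('side','s9');cv2.imwrite('pics/s9d.png',cv2.resize(p[150:230,280:400,::-1],None,fx=6.5,fy=6.5,interpolation=cv2.INTER_CUBIC))
E
```

```text
shaker [-9.8 60.8]
pos [556.4  27.2 102.6] t 14.0333 toolz yaw -42.33 F [-2.5  0.3  1.1] gap -0.001102631602920657 tilt [ 0.02  -0.999 -0.036]
tool shift [-0.7 -2.5  2.6]
```

View pics/s9d.png

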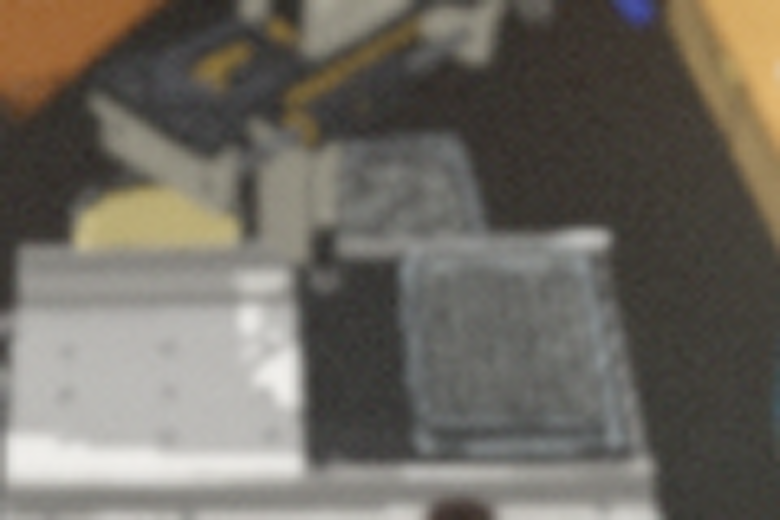

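Call:
carry_out([
  [[-1, 0, 1], 0],
  [[-1, 0, 1], 0],
  [[-1, 0, 1], 0],
  [[0, 0, 0], 0],
  [[0, 0, 0], 0],
  [[0, 0, 0], 0],
  [[0, 0, 0], 0],
  [[0, 0, 0], 0],
])

```text
clock: 14.75
position: [558.0, 28.7, 101.9]
ee_rot: [-0.807, 1.769, -1.711]
wrist_force: [-2.5, 0.1, 1.5]
finger_gap: 0.005
```

```bash
python3 - <<'E'
from h import *
sh();to(*W(-7.4,59.4),105)
E
```

```text
shaker [-8.1 62.2]
pos [558.   28.7 101.9] t 14.75 toolz yaw -42.31 F [-2.5  0.1  1.5] gap 0.005437073043480251 tilt [ 0.024 -0.999 -0.044]
tool shift [ 1.5 -3.2  2.4]
```

The tip only slides along its own face now, so the catch looks to be at its stop. I'll retract and measure.

Call:
carry_out([
  [[0, 0, -6], 0],
  [[0, 0, -12], 0],
  [[0, -10, -20], 0],
  [[0, -30, -20], 0],
  [[0, -35, -30], 0],
  [[0, -10, -40], 0],
  [[0, 0, -40], 0],
  [[0, 0, 0], 0],
])

```text
clock: 15.42
position: [432.0, 144.1, 193.8]
ee_rot: [-0.804, 1.773, -1.713]
wrist_force: [-0.6, -0.5, 0.9]
finger_gap: 0.003
```

Call:
carry_out([
  [[0, 0, -40], 0],
  [[0, 0, -40], 0],
  [[20, 0, -10], 0],
  [[0, 0, 0], 0],
  [[0, 0, 0], 0],
  [[0, 0, 0], 0],
  [[0, 0, 0], 0],
  [[0, 0, 0], 0],
])

```text
clock: 16.08
position: [348.6, 191.6, 198.5]
ee_rot: [-0.798, 1.768, -1.709]
wrist_force: [0.1, 0.2, -0.0]
finger_gap: 0.005
```

```bash
python3 - <<'E'
from h import *
to(0,0,0)
p,d=snap('top','t10');cv2.imwrite('pics/t10c.png',cv2.resize(p[145:270,285:445,::-1],None,fx=4.8,fy=4.8,interpolation=cv2.INTER_CUBIC))
cv2.imwrite('pics/t10d.png',cv2.resize(p[190:225,300:350,::-1],None,fx=15,fy=15,interpolation=cv2.INTER_CUBIC))
p,d=snap('side','s10');cv2.imwrite('pics/s10c.png',cv2.resize(p[140:270,240:400,::-1],None,fx=4.8,fy=4.5,interpolation=cv2.INTER_CUBIC))
E
```

```text
pos [348.6 191.6 198.5] t 16.0833 toolz yaw -42.36 F [ 0.1  0.2 -0. ] gap 0.0045113040302837935 tilt [ 0.017 -0.999 -0.041]
tool shift [ 373.   209.8 -120.2]
```

View pics/t10c.png

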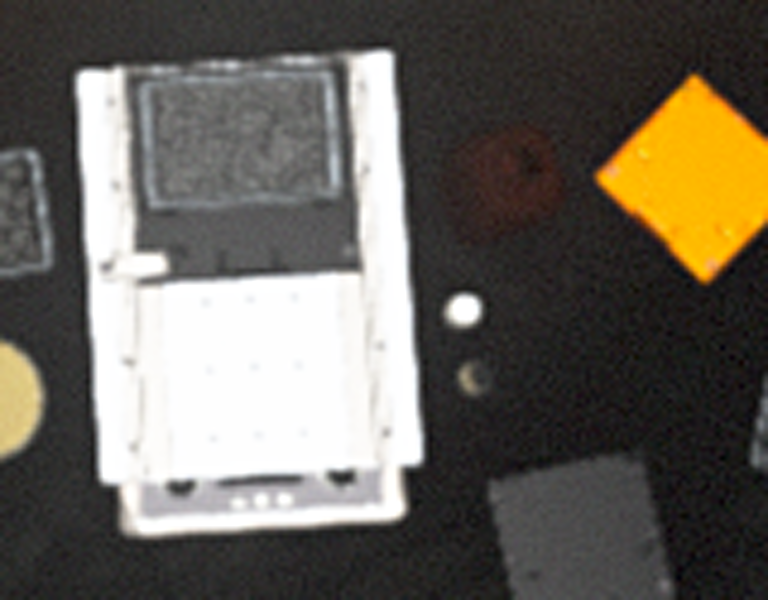

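View pics/t10d.png

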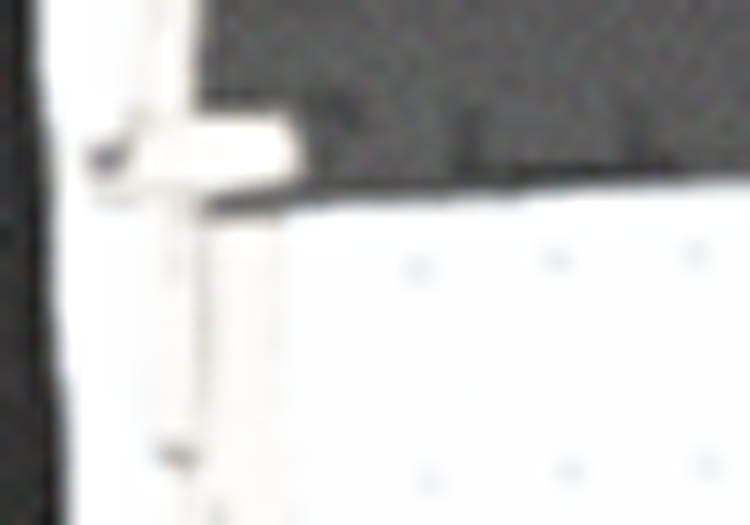

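View pics/s10c.png

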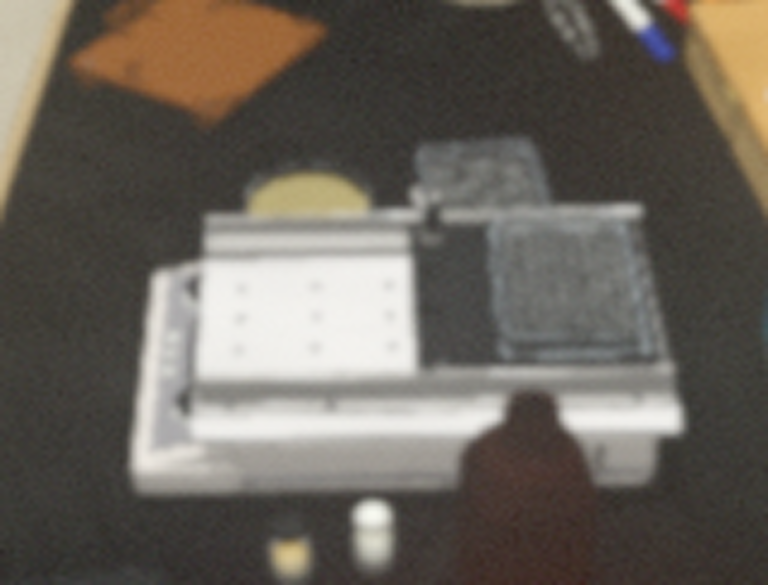

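```bash
python3 - <<'E'
from h import *
f=lambda u,v:(300+(u+.5)/15-.5,190+(v+.5)/15-.5)
for n,q,z in(('knob?',(335,107),120),('pivot',(108,158),96),('arm end top',(285,112),96),('arm end bot',(290,186),96),('arm in top',(195,112),96),('arm in bot',(195,192),96),('board nearL',(215,212),86),('board near',(560,190),86)):
    print(n,(A.T@(ray('top',*f(*q),z)[:2]-c)).round(1))
for th in(1.4,1.5,1.571,1.6):
    X=[*W(2.5-45*np.cos(th),94.5-45*np.sin(th)),120];u,v=proj('top',X);print(th,'top crop',round((u-300)*15+7),round((v-190)*15+7), 'side',np.round(proj('side',X),1), 'side bot',np.round(proj('side',[X[0],X[1],100]),1))
p=np.load('s10.npz')['p'];cv2.imwrite('pics/s10d.png',cv2.resize(p[165:205,310:360,::-1],None,fx=15,fy=15,interpolation=cv2.INTER_CUBIC))
q=np.load('t10.npz')['p'];g=np.clip((q[190:225,300:350,::-1].astype(float)-20)*3,0,255).astype(np.uint8);cv2.imwrite('pics/t10e.png',cv2.resize(g,None,fx=15,fy=15,interpolation=cv2.INTER_CUBIC))
E
```

```text
knob? [ 8.4 46. ]
pivot [ 2.9 94.9]
arm end top [10.4 56.8]
arm end bot [-5.5 56.7]
arm in top [11.5 75.9]
arm in bot [-5.5 76.9]
board nearL [-9.2 73.2]
board near [-9.1 -0.7]
1.4 top crop 319 173 side [326.7 185.7] side bot [326.7 191. ]
1.5 top crop 320 152 side [328.3 185.8] side bot [328.2 191.1]
1.571 top crop 320 136 side [329.3 185.8] side bot [329.3 191.1]
1.6 top crop 319 130 side [329.8 185.8] side bot [329.7 191.1]
```

View pics/s10d.png

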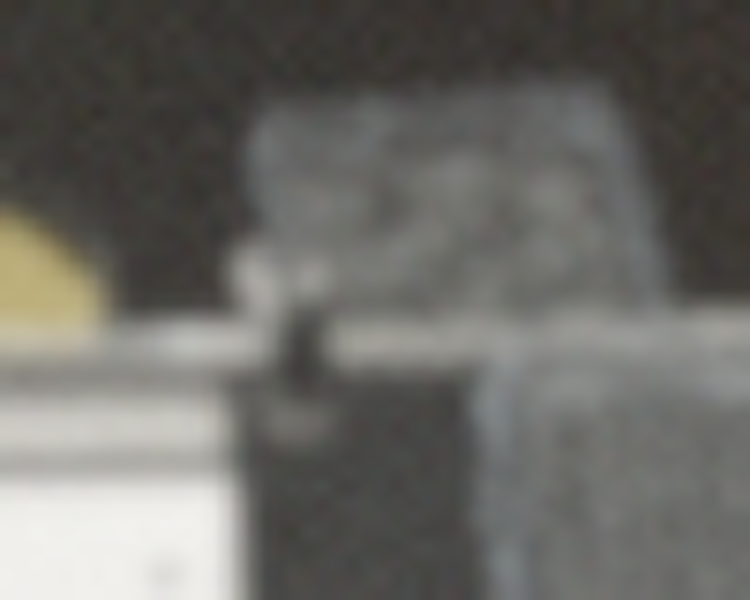

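View pics/t10e.png

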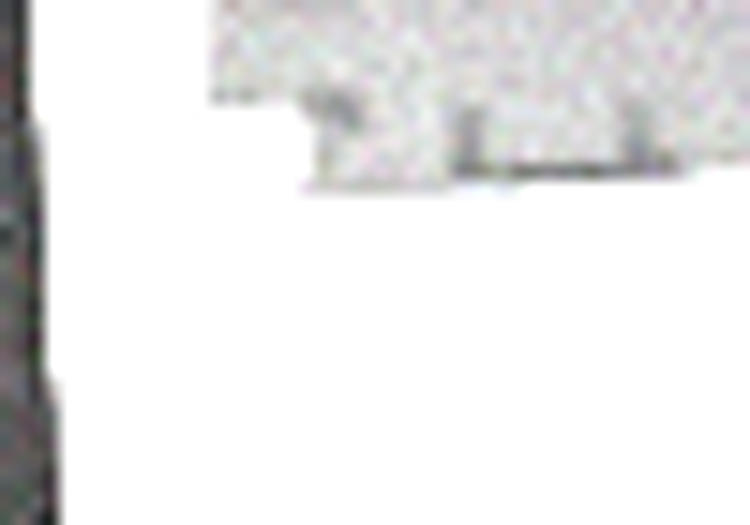

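The catch arm lies straight across the board's edge: its centreline is at shaker x≈2.5–3 mm, from the pivot to the free end. In the side view the knob is at pixel column 330; 329.3 is expected when shut and 329.8 at the stop. I'll do one comparison of the bystanders, then hand in.

```bash
python3 - <<'E'
from h import *
a=np.load('top0.npz');b=np.load('t10.npz')
D=np.abs(a['p'].astype(int)-b['p'].astype(int)).max(2)
D=cv2.GaussianBlur(D.astype(np.float32),(0,0),1)
for n,(u0,u1,v0,v1) in dict(lid=(255,300,172,210),petri=(262,300,212,248),vials=(374,392,202,230),bottle=(378,405,168,198)).items(): print(n,'max diff',D[v0:v1,u0:u1].max().round(1))
C=cloud('top',b['d'])
for u,v in((336,195),(320,197),(350,195)):print((u,v),C[v-1:v+2,u-1:u+2].reshape(-1,3).mean(0).round(1))
print(r.close_job())
E
```

```text
lid max diff 10.6
petri max diff 42.0
vials max diff 9.6
bottle max diff 10.0
(336, 195) [584.  -31.4  86.8]
(320, 197) [575.6  19.5 108.8]
(350, 195) [584.1 -76.4  84.9]
the job is handed in; nothing more can be done
None
```

```bash
python3 - <<'E'
import numpy as np,cv2
for t in('top0','t10'):
    p=np.load(t+'.npz')['p'].astype(int);m=(p[...,0]>130)&(p[...,2]<p[...,0]-50);m[:,:262]=0;m[:,300:]=0;m[:212]=0;m[248:]=0
    v,u=np.nonzero(m);print(t,len(u),u.mean().round(2),v.mean().round(2))
E
```

```text
top0 486 280.78 227.88
t10 473 280.56 227.68
```

The board is home in its notches and the catch is shut across its edge. I've handed the job in, about 16 s by the robot's clock. The hand-in gives no verdict.

**What I did:** I pushed the board by its lip with the shut fingertips, about 50 mm, until its feet dropped and the far walls stopped it. Then I pushed the knob round to its stop and withdrew, so the robot was touching nothing.

**Last checks:**
- **Board:** its top read about 86 mm (it started at 94–95). Its centre was about 61 mm along the shaker, against 60 mm for home.
- **Plate:** still square in its nest, centred about 83 mm along, against 82 mm expected.
- **Catch:** the arm lies straight across the board's edge. The knob's position in the side view puts the angle at about 1.57–1.6 rad.
- **Bystanders:** the lid, vials and bottle look unchanged from the first picture.
- **Dish:** the comparison showed a larger difference at the culture dish. Its centre agrees within 0.3 pixel (about 1 mm), so I put the difference down to shading.

**What went wrong:** I turned the tool the wrong way once and corrected it in free air. On first contact the knob pushed back mostly along the catch arm (5.5 N), so I backed off, lowered the tip and pushed along the arc instead.

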